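Turn the row of snap-cap tubes round for the sandal maker

ROBOT

A 6-joint arm with a two-finger parallel gripper is mounted at the origin on the work surface. World frame = base frame: x ahead of the robot, y to its left, z up, the work surface at z = 0. Lengths are in mm, angles in rad, forces in N, time in s.
With the tool pointing down it reaches from about 350 to 775 mm from the base axis. Payload 7.3 kg.
Tool frame: the origin (TCP) lies at the very end of the fingers, on their centre line; the grasp point (between the pads) lies 19 mm behind it; x points along the fingers, y is the direction in which the jaws open and shut, and the axes are right-handed (so a half turn about x gives the same grasp; the last joint's range is limited). The gripper opens to 92 mm and grips with 3 to 60 N. Pads are 19 mm wide; open, the fingers measure 130 mm over their backs; the gripper's body (75 mm by 190 mm) begins 47 mm behind the grasp point.
Start: joints at [1.193, 0.342, 1.524, -0, 1.275, -0.146], TCP at [120.592, 510.982, 226.741] pointing down, gripper open.
Joint ranges: [-2.53, 2.53], [-0.77, 2.02], [0.04, 2.7], [-1, 4.14], [0.28, 2.66], [-3.11, 3.11]. Speed limits (rad/s): [2.57, 2.57, 3.14, 3.14, 3.14, 3.14].

INTERFACE

Orientations are given as [roll, pitch, yaw] about the fixed x, y, z axes, in that order (R = Rz(yaw) Ry(pitch) Rx(roll)).
In Python, from plant import sensors, capture, bot gives the robot as it stands.
- The arm moves only by the shell command python3 -m crank 'ROWS' [OPENING]. ROWS is JSON, a list of rows, each an object of numbers: "dx", "dy", "dz": the shift along the tool's x, y, z in cm; "spin": the turn about the tool's x in rad. A call has 1 to 20 rows; each row is the pose to reach, as a shift and turn from the pose commanded when the call began, along the tool's axes at that moment; what a row does not reach only later rows make up. A row lasts 1/12 s, in which the tool goes at most 41.7 mm and 7.16 degrees, less where a joint would pass 70% of its speed; a pose out of reach is approached as far as the arm can. A call with a gripper value outside its range is refused whole. OPENING is the opening in per cent of the stroke, from 0 (shut) to 100 (fully open), set as the call begins (- or left out, the last holds). The fingers move at their own pace and stop on an object; the grip force is fixed at half the most. Time passes only in rows, so rows that repeat a pose let the fingers close. It gives the time, the measured TCP pose, the force and the opening at its end, in the units of the state.
- sensors.get_obs(): the state, without advancing time (a new reading comes with each control period).
- capture(name): name is "side" or "top"; returns a dict with "frame" (420x560x3 uint8, blue, green, red), "vfov" (degrees; the focal length in pixels is half the picture's height over the tangent of half this angle, whatever the lens; pixels are square), "cx", "cy" (the principal point, pixels), "view" (4x4, takes a point from world to camera coordinates). Camera axes: x right, y down, z forward; pixel columns grow to the right and rows downward; lengths in mm; the calibration is good to about 2 mm. A picture is of the moment at which its call begins. There is no depth.
- bot.close_job(): hands the job in, once; it reports no verdict.
The state is a dict: "time": time; "joint_positions": joint angles; "dq": joint speeds; "tau": joint torques, N m; "tool_pos": TCP position; "tcp_rot": TCP orientation; "contact_force": force on the tool from outside, world axes, zero at the start; "moment": the same for the moment, N m; "grip_width": finger opening in mm.
Only numpy, scipy, OpenCV 4.12 (cv2) and the standard library are available. Lean on these libraries where they do the work, as an engineer would, in place of code of your own. Each camera call takes 0.05 s, during which the arm holds its last target.

TASK

The sandal maker sits across the bench, facing the robot, so move the four tubes of snap caps from the dark wooden rack to the empty white rack in reverse order: seen from the robot, the tube that stands leftmost in the dark rack goes into the rightmost cell of the white rack, the next one into the cell beside it, and so on to the last. Leave each tube standing upright on the floor of its own cell, let go and at rest; the colour chips on the dark rack stay and show the old order. Do not tip any tube over, and leave the shoe sole and the hammer where they lie.

Things in the scene. Friction and masses are not known exactly. Their poses are not given: they have to be found in the camera images.
- store_rack: Dark wood rack, fixed; holds the tubes. Row of 4 open cells, centres at x 0, y +99, +33, -33, -99 mm, each 58 x 58 mm inside; walls 8 mm, floor z 8, wall tops z 22 mm. Cells 74 x 272 mm over all; a ledge 14 mm high runs in front to x -73. Origin: centre of the cells' underside; x across the row, away from the robot; y along it, to the robot's left; yaw up to 20 degrees. Left or right of the white rack.
- bench_rack: White rack, fixed, empty: row of 4 open cells, centres at x 0, y +99, +33, -33, -99 mm, each 58 x 58 mm inside; walls 8 mm, floor z 8, wall tops z 22 mm; 74 x 272 mm over all, no ledge. Origin: centre of its underside; x across the row, away from the robot; y along it, to the robot's left; yaw up to 20 degrees.
- tube_red: Loose clear tube of red snap caps with a red screw cap, upright in a store rack cell, up to 6 mm off its centre. Body 38 mm in diameter, 70 mm high; cap 40 mm in diameter, from 70 to 95 mm height. About 0.12 kg. Round: its yaw means nothing. Origin: centre of its underside; z up its axis.
- chip_red: Red colour chip, 26 x 40 x 4 mm, fixed on the store rack's front ledge before the cell in which the red tube stands at the start; it stays there and shows that tube's place in the old order. Origin: centre of its underside (on the ledge, 55 mm in front of the cell's centre); axes as the rack's.
- tube_yellow: Loose clear tube of yellow snap caps with a yellow screw cap, upright in a store rack cell, up to 6 mm off its centre. Body 38 mm in diameter, 70 mm high; cap 40 mm in diameter, from 70 to 95 mm height. About 0.12 kg. Round: its yaw means nothing. Origin: centre of its underside; z up its axis.
- chip_yellow: Yellow colour chip, 26 x 40 x 4 mm, fixed on the store rack's front ledge before the cell in which the yellow tube stands at the start; it stays there and shows that tube's place in the old order. Origin: centre of its underside (on the ledge, 55 mm in front of the cell's centre); axes as the rack's.
- tube_green: Loose clear tube of green snap caps with a green screw cap, upright in a store rack cell, up to 6 mm off its centre. Body 38 mm in diameter, 70 mm high; cap 40 mm in diameter, from 70 to 95 mm height. About 0.12 kg. Round: its yaw means nothing. Origin: centre of its underside; z up its axis.
- chip_green: Green colour chip, 26 x 40 x 4 mm, fixed on the store rack's front ledge before the cell in which the green tube stands at the start; it stays there and shows that tube's place in the old order. Origin: centre of its underside (on the ledge, 55 mm in front of the cell's centre); axes as the rack's.
- tube_blue: Loose clear tube of blue snap caps with a blue screw cap, upright in a store rack cell, up to 6 mm off its centre. Body 38 mm in diameter, 70 mm high; cap 40 mm in diameter, from 70 to 95 mm height. About 0.12 kg. Round: its yaw means nothing. Origin: centre of its underside; z up its axis.
- chip_blue: Blue colour chip, 26 x 40 x 4 mm, fixed on the store rack's front ledge before the cell in which the blue tube stands at the start; it stays there and shows that tube's place in the old order. Origin: centre of its underside (on the ledge, 55 mm in front of the cell's centre); axes as the rack's.
- sole: Bystander: tan leather shoe sole, 8 mm thick, about 230 x 86 mm, lying loose beyond the racks. Origin: on its underside near the middle, x along its length.
- hammer: Bystander: small hammer lying loose beyond the racks. Origin: underside, x along its length towards the head.

How it is judged:
By the outcome, as a careful person would: the job done as asked, in the order asked, and still so for the second after the job is handed in, with the robot touching nothing.
It also fails if it takes over 115 s, if anything falls off the work surface, if the arm or the gripper's body presses on something with over 40 N, if the wrist force passes 120 N, or if a joint passes its speed limit or range.

## Working session

There is one attempt and no reset: what is moved stays moved. The work goes in short steps, Python scripts to look and compute and a shell command to move; the robot and the scene stay as the last step left them, time stands still between calls to the robot, and variables do not carry over. Pictures are saved under pics/ and viewed, and the job is handed in when it is done.

```bash
mkdir -p pics; ls; cat > h.py <<'E'
from plant import sensors, capture, bot
import numpy as np, cv2
E
python3 - <<'E'
from h import *
for n in("side","top"):
    c=capture(n); cv2.imwrite(f"pics/{n}0.png",c["frame"]); np.save(f"{n}.npy",c,allow_pickle=True)
    print(n,c["vfov"],c["cx"],c["cy"],np.round(c["view"],3).tolist(),[k for k in c])
o=sensors.get_obs();print(o)
E
```

```text
pics
side 45.31410949656934 274.19720077180676 208.26614902905172 [[0.847, -0.531, 0.001, -500.385], [-0.411, -0.658, -0.631, 271.154], [0.336, 0.534, -0.776, 851.248], [0.0, 0.0, 0.0, 1.0]] ['frame', 'vfov', 'cx', 'cy', 'view']
top 55.738805386118365 278.86982417699284 211.23298113277667 [[0.017, -1.0, -0.002, -32.009], [-0.998, -0.017, -0.057, 575.016], [0.057, 0.003, -0.998, 774.327], [0.0, 0.0, 0.0, 1.0]] ['frame', 'vfov', 'cx', 'cy', 'view']
{'time': 0.1, 'joint_positions': array([ 1.19297009e+00,  3.42684310e-01,  1.52490642e+00,  2.45312626e-06,
        1.27539729e+00, -1.46005704e-01]), 'dq': array([ 1.48588354e-03, -8.68752705e-04, -2.44667418e-03,  1.84742982e-03,
       -1.58457110e-03, -1.70128609e-06]), 'tau': array([ 2.71480283e-03, -4.32004881e+01, -2.44694602e+01,  7.20136170e-02,
        5.25410031e-02, -3.36990263e-05]), 'tool_pos': array([120.46663701, 510.6268934 , 226.10349238]), 'tcp_rot': array([-1.71848322,  1.56940096, -1.95030447]), 'contact_force': array([ 0.36785839,  0.05790999, -0.02020025]), 'moment': array([-0.00729935, -0.01911731, -0.00305315]), 'grip_width': 91.81665998406852}
```

View pics/side0.png

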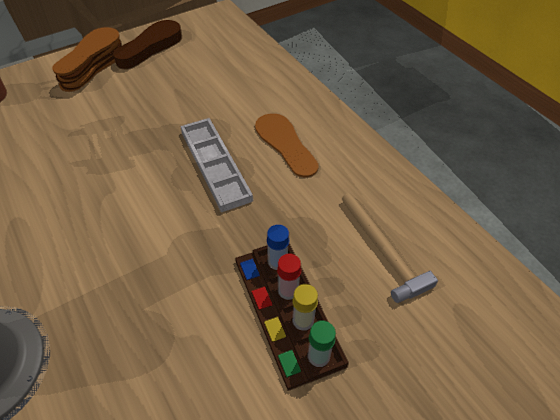

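View pics/top0.png

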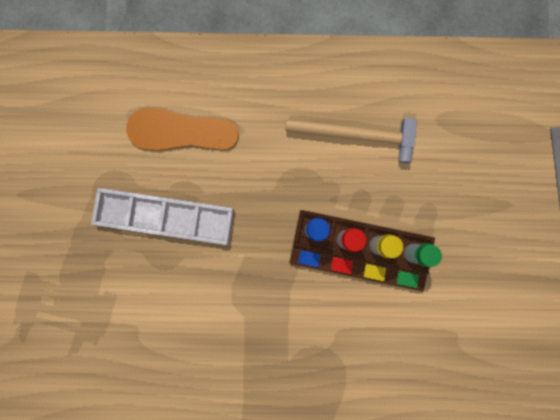

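Seen from the robot, left to right, the order is blue, red, yellow, green. The top view has the caps at about (318,229), (354,240), (390,246) and (429,255), and the white rack from (95,190) to (232,243). The chips agree with the caps.

```bash
cat >> h.py <<'E'
def ray(c,u,v,z):
    f=210/np.tan(np.radians(c["vfov"]/2)); V=np.array(c["view"]); R=V[:3,:3];C=-R.T@V[:3,3]
    d=R.T@np.array([(u-c["cx"])/f,(v-c["cy"])/f,1]); return C+d*(z-C[2])/d[2]
HUE=dict(red=[(0,6),(174,180)],yellow=[(22,32)],green=[(50,80)],blue=[(100,125)])
def blobs(c):
    h=cv2.cvtColor(c["frame"],cv2.COLOR_BGR2HSV); out={}
    for k,rs in HUE.items():
        m=sum(cv2.inRange(h,(a,170,60),(b,255,255)) for a,b in rs)
        n,l,s,ce=cv2.connectedComponentsWithStats(m)
        out[k]=[(s[i,4],ce[i].round(1),s[i,:4]) for i in range(1,n) if s[i,4]>60]
    return out
E
python3 - <<'E'
from h import *
for n in("side","top"):
    c=capture(n)
    for k,bs in blobs(c).items():
        for a,ce,s in bs: print(n,k,a,ce,s,"z90:",ray(c,*ce,90.5).round(1)[:2],"z20:",ray(c,*ce,22 if 0 else 18).round(1)[:2])
    g=cv2.cvtColor(c["frame"],cv2.COLOR_BGR2HSV)
    m=cv2.inRange(g,(0,0,110),(180,45,255)); m=cv2.morphologyEx(m,cv2.MORPH_CLOSE,np.ones((9,9)))
    cs,_=cv2.findContours(m,cv2.RETR_EXTERNAL,cv2.CHAIN_APPROX_NONE)
    for q in cs:
        if cv2.contourArea(q)>2000:
            print(n,cv2.boundingRect(q),cv2.contourArea(q))
            hull=cv2.convexHull(q); ap=cv2.approxPolyDP(hull,6,True)[:,0]
            print([(p.tolist(),ray(c,*p,22).round(1)[:2].tolist()) for p in ap])
E
python3 - <<'E'
import cv2
a=cv2.imread('pics/top0.png')[170:300,80:450];cv2.imwrite('pics/topz.png',cv2.resize(a,None,fx=2.15,fy=2.15))
a=cv2.imread('pics/side0.png')[110:220,170:260];cv2.imwrite('pics/sidez.png',cv2.resize(a,None,fx=5,fy=5))
E
```

```text
side red 533 [289.  266.8] [277 253  25  28] z90: [ 522.9 -156.1] z20: [ 549.6 -118.4]
side red 305 [261.4 297.4] [251 286  21  23] z90: [ 451.3 -181.9] z20: [ 471.  -146.7]
side yellow 8174 [506.8  34. ] [403   0 157 103] z90: [1409.   145.9] z20: [1522.3  213.1]
side yellow 579 [304.9 298. ] [292 284  26  29] z90: [ 511.9 -221.2] z20: [ 537.6 -189.8]
side yellow 341 [274.5 328.7] [264 317  22  25] z90: [ 439.9 -241. ] z20: [ 458.6 -211.5]
side blue 433 [277.3 237. ] [267 225  22  25] z90: [539.7 -91.5] z20: [568.1 -47.4]
side blue 246 [249.4 268.9] [240 259  20  21] z90: [ 462.5 -123.4] z20: [483.3 -82.4]
side (181, 118, 71, 88) 2698.5
[([181, 126], [546.1, 349.0]), ([209, 118], [616.2, 339.2]), ([251, 195], [577.9, 72.5]), ([220, 205], [509.2, 83.1])]
top red 499 [353.9 239.4] [342 227  25  26] z90: [ 522.9 -158. ] z20: [ 522.1 -171.5]
top red 337 [341.6 265. ] [330 256  24  19] z90: [ 476.8 -136.3] z20: [ 471.4 -147.6]
top yellow 511 [390.1 246.2] [377 234  27  25] z90: [ 511.8 -223. ] z20: [ 510.  -243.1]
top yellow 310 [374.4 272. ] [363 263  24  18] z90: [ 465.4 -195. ] z20: [ 458.8 -212.3]
top green 405 [427.8 254.9] [416 244  25  22] z90: [ 497.5 -290.5] z20: [ 494.1 -317.5]
top green 211 [407.4 278.9] [398 272  20  15] z90: [ 454.2 -253.9] z20: [ 446.4 -277.2]
top blue 398 [317.7 229.1] [307 218  23  23] z90: [540.2 -92.8] z20: [541.2 -99.7]
top blue 240 [308.9 258.4] [299 251  21  16] z90: [487.5 -77.6] z20: [483.2 -83. ]
top (91, 188, 142, 57) 5083.0
[([97, 189], [613.2, 339.6]), ([229, 207], [581.9, 76.7]), ([227, 244], [508.8, 78.8]), ([92, 224], [543.6, 346.5])]
top (0, 0, 528, 37) 16324.5
[([527, 5], [1004.1, -519.8]), ([511, 36], [938.8, -486.2]), ([0, 28], [938.6, 551.3]), ([0, 0], [997.4, 554.6])]
```

View pics/topz.png

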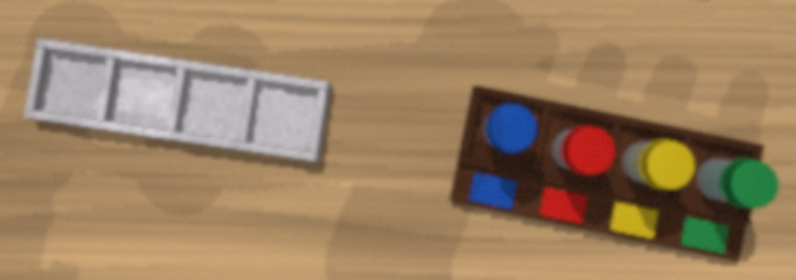

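View pics/sidez.png

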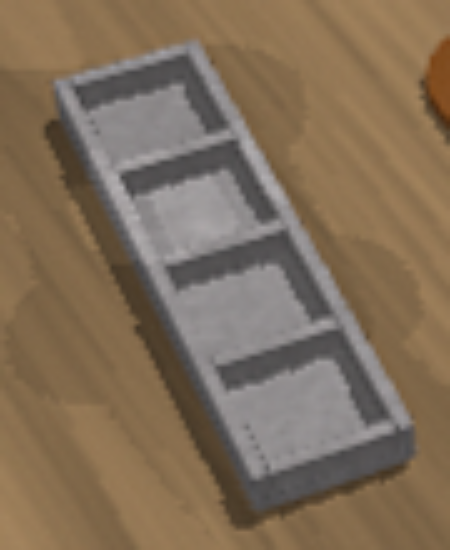

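```bash
cat >> h.py <<'E'
from scipy.spatial.transform import Rotation as Ro
def pose():
    o=sensors.get_obs(); return np.array(o["tool_pos"]),Ro.from_euler("xyz",o["tcp_rot"]).as_matrix(),o
def rack(c):
    g=cv2.cvtColor(c["frame"],cv2.COLOR_BGR2HSV)
    m=cv2.inRange(g,(0,0,110),(180,45,255)); m=cv2.morphologyEx(m,cv2.MORPH_CLOSE,np.ones((9,9)))
    cs,_=cv2.findContours(m,cv2.RETR_EXTERNAL,cv2.CHAIN_APPROX_NONE)
    q=[q for q in cs if 2000<cv2.contourArea(q)<8000][0][:,0]
    return cv2.minAreaRect(np.array([ray(c,*p,22)[:2] for p in q],np.float32))
def rel(t,yaw_jaw=None):
    p,R,o=pose(); d=R.T@(np.array(t)-p)/10
    print("pos",p.round(1),"need dx,dy,dz cm",d.round(2),end=" ")
    if yaw_jaw is not None:
        y=R.T@np.array([np.cos(yaw_jaw),np.sin(yaw_jaw),0]); print("spin",round(np.arctan2(y[2],y[1]),3),end="")
    print(" F",o["contact_force"].round(1),"grip",round(o["grip_width"],1),"t",round(o["time"],2),"j",o["joint_positions"].round(2))
E
python3 - <<'E'
from h import *
for n in ("side","top"): print(rack(capture(n)))
p,R,o=pose(); print(R.round(3))
rel([518,-191,200],-.187); rel([540,-92,200],-.187)
E
```

```text
((946.2992553710938, -221.05245971679688), (422.9446105957031, 61.68546676635742), 84.84098052978516)
((561.5679931640625, 208.94442749023438), (273.7566833496094, 75.62057495117188), 82.44115447998047)
[[-0.     0.23   0.973]
 [-0.     0.973 -0.23 ]
 [-1.    -0.    -0.   ]]
pos [120.5 510.9 226.5] need dx,dy,dz cm [  2.67 -59.18  54.81] spin 1.526 F [-0.4  0.4 -0.8] grip 91.8 t 0.3 j [ 1.19  0.34  1.52 -0.    1.28 -0.15]
pos [120.5 510.9 226.5] need dx,dy,dz cm [  2.67 -49.04  54.67] spin 1.526 F [-0.4  0.4 -0.8] grip 91.8 t 0.3 j [ 1.19  0.34  1.52 -0.    1.28 -0.15]
```

```bash
R='{"dx":2.6,"dy":-49,"dz":54.7,"spin":1.526}'; true; python3 -m crank '[{"dx":2.6,"dy":-49.0,"dz":54.7,"spin":1.526},{"dx":2.6,"dy":-49.0,"dz":54.7,"spin":1.526},{"dx":2.6,"dy":-49.0,"dz":54.7,"spin":1.526},{"dx":2.6,"dy":-49.0,"dz":54.7,"spin":1.526},{"dx":2.6,"dy":-49.0,"dz":54.7,"spin":1.526},{"dx":2.6,"dy":-49.0,"dz":54.7,"spin":1.526},{"dx":2.6,"dy":-49.0,"dz":54.7,"spin":1.526},{"dx":2.6,"dy":-49.0,"dz":54.7,"spin":1.526},{"dx":2.6,"dy":-49.0,"dz":54.7,"spin":1.526},{"dx":2.6,"dy":-49.0,"dz":54.7,"spin":1.526},{"dx":2.6,"dy":-49.0,"dz":54.7,"spin":1.526},{"dx":2.6,"dy":-49.0,"dz":54.7,"spin":1.526},{"dx":2.6,"dy":-49.0,"dz":54.7,"spin":1.526},{"dx":2.6,"dy":-49.0,"dz":54.7,"spin":1.526},{"dx":2.6,"dy":-49.0,"dz":54.7,"spin":1.526},{"dx":2.6,"dy":-49.0,"dz":54.7,"spin":1.526},{"dx":2.6,"dy":-49.0,"dz":54.7,"spin":1.526},{"dx":2.6,"dy":-49.0,"dz":54.7,"spin":1.526},{"dx":2.6,"dy":-49.0,"dz":54.7,"spin":1.526},{"dx":2.6,"dy":-49.0,"dz":54.7,"spin":1.526}]' 100
python3 - <<'E'
from h import *
rel([540,-92,71],-.187); print(pose()[1].round(3))
E
```

```text
time: 1.97
tool_pos: [540.4, -92.6, 199.9]
tcp_rot: [-1.876, 1.569, 2.647]
contact_force: [1.0, 0.1, -0.3]
grip_width: 91.7
pos [540.4 -92.6 199.9] need dx,dy,dz cm [12.89 -0.04 -0.05] spin -0.002 F [ 1.   0.1 -0.3] grip 91.7 t 1.97 j [-0.31  0.41  1.5   0.    1.23 -0.12]
[[-0.001  0.982 -0.188]
 [ 0.001 -0.188 -0.982]
 [-1.    -0.001 -0.   ]]
```

```bash
python3 -m crank '[{"dx":3},{"dx":6},{"dx":8.5},{"dx":10.5},{"dx":12},{"dx":12.8},{"dx":12.8},{"dx":12.8}]' 100 && python3 -m crank '[{"dx":0},{"dx":0},{"dx":0},{"dx":0},{"dx":0},{"dx":0},{"dx":0},{"dx":0}]' 0
python3 - <<'E'
from h import *
c=capture("side"); cv2.imwrite("pics/s1.png",c["frame"][150:400,150:400].repeat(2,0).repeat(2,1))
rel([548.8,111.9,71])
E
```

```text
pos [539.9 -91.5 200.2] need dx,dy,dz cm [ 12.93  -2.91 -20.14]  F [ 0.6  0.6 -0.3] grip 92.3 t 2.02 j [-0.31  0.41  1.5   0.    1.23 -0.12]invalid input at $[0]: expected keys dx, dy, dz, spin
```

View pics/s1.png

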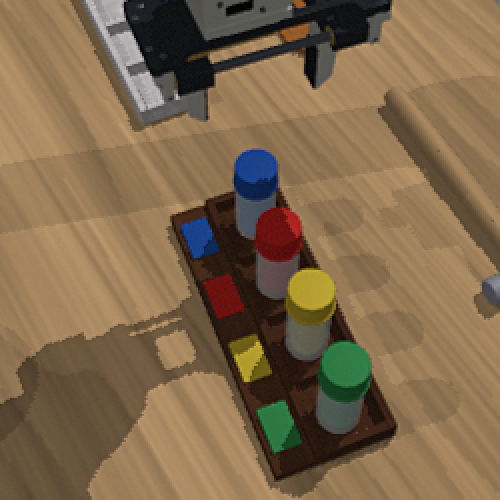

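The crop shows the open gripper above the blue tube, whose cap is at crop (256,172); nothing has moved, because the call was refused. Every row needs all four keys.

```bash
python3 -m crank '[{"dx":3,"dy":0,"dz":0,"spin":0},{"dx":6,"dy":0,"dz":0,"spin":0},{"dx":8.5,"dy":0,"dz":0,"spin":0},{"dx":10.5,"dy":0,"dz":0,"spin":0},{"dx":12,"dy":0,"dz":0,"spin":0},{"dx":12.8,"dy":0,"dz":0,"spin":0},{"dx":12.8,"dy":0,"dz":0,"spin":0},{"dx":12.8,"dy":0,"dz":0,"spin":0}]' 100 && python3 -m crank '[{"dx":0,"dy":0,"dz":0,"spin":0},{"dx":0,"dy":0,"dz":0,"spin":0},{"dx":0,"dy":0,"dz":0,"spin":0},{"dx":0,"dy":0,"dz":0,"spin":0},{"dx":0,"dy":0,"dz":0,"spin":0},{"dx":0,"dy":0,"dz":0,"spin":0},{"dx":0,"dy":0,"dz":0,"spin":0},{"dx":0,"dy":0,"dz":0,"spin":0}]' 0
python3 - <<'E'
from h import *
c=capture("side"); cv2.imwrite("pics/s2.png",c["frame"][150:400,150:400].repeat(2,0).repeat(2,1))
rel([548.8,111.9,71])
E
```

```text
time: 2.68
tool_pos: [540.4, -90.8, 73.3]
tcp_rot: [2.094, 1.57, 0.337]
contact_force: [0.4, -0.5, -0.4]
grip_width: 92.0
time: 3.35
tool_pos: [540.4, -91.6, 72.7]
tcp_rot: [-2.554, 1.571, 1.971]
contact_force: [-0.4, -0.6, -0.6]
grip_width: 42.9
pos [540.4 -91.6  72.7] need dx,dy,dz cm [  0.17  -2.96 -20.15]  F [ 0.9 -0.8 -0.1] grip 39.5 t 3.4 j [-0.31  0.55  1.66  0.    0.93 -0.12]
```

View pics/s2.png

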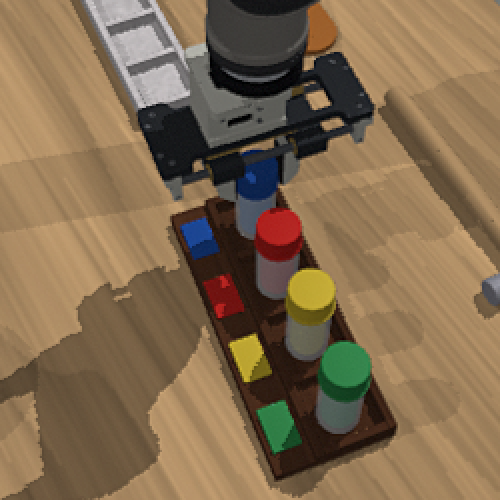

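The fingers are closed on the blue cap at crop (256,175), at about 40 mm, with the tube upright. I'll hold briefly, lift, and carry.

```bash
python3 -m crank '[{"dx":0,"dy":0,"dz":0,"spin":0},{"dx":0,"dy":0,"dz":0,"spin":0},{"dx":-0.5,"dy":0,"dz":0,"spin":0},{"dx":-2,"dy":0,"dz":0,"spin":0},{"dx":-4,"dy":0,"dz":0,"spin":0},{"dx":-6,"dy":0,"dz":0,"spin":0},{"dx":-8,"dy":0,"dz":-0.5,"spin":0},{"dx":-9,"dy":-0.3,"dz":-2,"spin":0},{"dx":-9,"dy":-0.6,"dz":-4,"spin":0},{"dx":-9,"dy":-1,"dz":-7,"spin":0},{"dx":-9,"dy":-1.5,"dz":-10,"spin":0},{"dx":-9,"dy":-2,"dz":-13,"spin":0},{"dx":-9,"dy":-2.4,"dz":-16,"spin":0},{"dx":-9,"dy":-2.7,"dz":-18.5,"spin":0},{"dx":-9,"dy":-2.96,"dz":-19.8,"spin":0},{"dx":-9,"dy":-2.96,"dz":-20.15,"spin":0},{"dx":-9,"dy":-2.96,"dz":-20.15,"spin":0}]'
python3 - <<'E'
from h import *
for n in("side","top"):
    c=capture(n); cv2.imwrite(f"pics/{n}3.png",c["frame"])
rel([548.8,111.9,71])
E
```

```text
time: 4.82
tool_pos: [548.7, 112.2, 162.7]
tcp_rot: [-0.191, 1.57, -1.947]
contact_force: [-0.1, 0.2, -1.2]
grip_width: 39.5
pos [548.8 110.8 162.7] need dx,dy,dz cm [ 9.17 -0.02 -0.12]  F [ 0.1 -0.1 -0.7] grip 39.2 t 4.92 j [ 0.06  0.46  1.52 -0.    1.16  0.25]
```

View pics/side3.png

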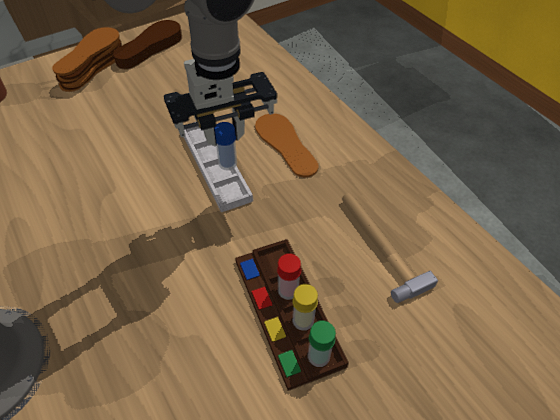

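The blue tube hangs upright over the white rack, cap at (225,132). Next I lower and release it.

```bash
python3 -m crank '[{"dx":1,"dy":0,"dz":0,"spin":0},{"dx":3,"dy":0,"dz":0,"spin":0},{"dx":5,"dy":0,"dz":0,"spin":0},{"dx":6.5,"dy":0,"dz":0,"spin":0},{"dx":7.5,"dy":0,"dz":0,"spin":0},{"dx":8.2,"dy":0,"dz":0,"spin":0},{"dx":8.6,"dy":0,"dz":0,"spin":0},{"dx":8.95,"dy":0,"dz":0,"spin":0},{"dx":8.95,"dy":0,"dz":0,"spin":0},{"dx":8.95,"dy":0,"dz":0,"spin":0}]'
python3 - <<'E'
from h import *
c=capture("side"); cv2.imwrite("pics/s4.png",c["frame"][80:240,150:310].repeat(3,0).repeat(3,1))
rel([548.8,111.9,71])
E
```

```text
time: 5.75
tool_pos: [549.2, 111.9, 73.7]
tcp_rot: [1.909, 1.57, 0.152]
contact_force: [-0.1, -0.6, 0.1]
grip_width: 39.5
pos [549.2 111.9  73.9] need dx,dy,dz cm [ 0.29 -0.04  0.01]  F [-0.3  0.3 -0.4] grip 39.8 t 5.8 j [0.06 0.57 1.62 0.   0.95 0.25]
```

View pics/s4.png

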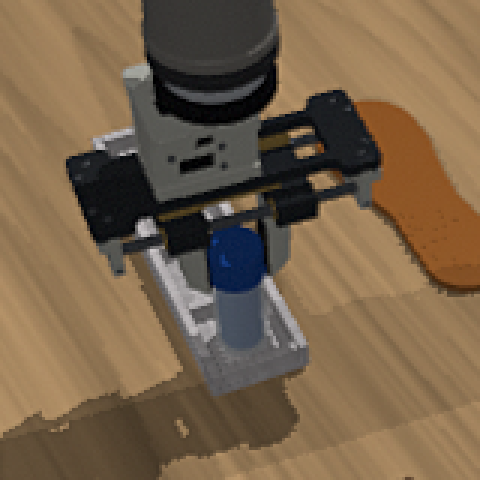

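The blue tube stands within the rightmost cell walls, about 1 mm up. I'll drop that last bit, open, and rise.

```bash
python3 -m crank '[{"dx":0.1,"dy":0,"dz":0,"spin":0},{"dx":0.1,"dy":0,"dz":0,"spin":0}]' && python3 -m crank '[{"dx":0,"dy":0,"dz":0,"spin":0},{"dx":0,"dy":0,"dz":0,"spin":0},{"dx":0,"dy":0,"dz":0,"spin":0},{"dx":0,"dy":0,"dz":0,"spin":0},{"dx":0,"dy":0,"dz":0,"spin":0},{"dx":0,"dy":0,"dz":0,"spin":0},{"dx":-1,"dy":0,"dz":0,"spin":0},{"dx":-3,"dy":0,"dz":0,"spin":0},{"dx":-6,"dy":0,"dz":0,"spin":0},{"dx":-9,"dy":0,"dz":0,"spin":0},{"dx":-9,"dy":0,"dz":0,"spin":0}]' 100
python3 - <<'E'
from h import *
c=capture("side"); cv2.imwrite("pics/s5.png",c["frame"][80:400,150:400].repeat(1,0).repeat(1,1))
for n in("side","top"):
    c=capture(n)
    for k,bs in blobs(c).items():
        for a,ce,s in bs:
            if a<900: print(n,k,a,ce,"z90:",ray(c,*ce,90.5).round(1)[:2])
rel([522.9,-157,72])
E
```

```text
time: 5.97
tool_pos: [549.2, 112.0, 72.7]
tcp_rot: [1.874, 1.57, 0.116]
contact_force: [0.3, -0.4, -0.0]
grip_width: 39.2
time: 6.88
tool_pos: [552.0, 112.2, 169.0]
tcp_rot: [1.835, 1.56, 0.077]
contact_force: [1.1, 0.8, 1.0]
grip_width: 91.7
side red 546 [288.8 266.6] z90: [ 522.8 -155.6]
side red 307 [261.4 297.5] z90: [ 451.2 -182.1]
side yellow 580 [304.9 298. ] z90: [ 511.9 -221.2]
side yellow 345 [274.6 328.8] z90: [ 440.  -241.2]
side green 71 [314.1 342.2] z90: [ 480.3 -293.1]
side blue 349 [227.7 166.3] z90: [548.9 112.2]
side blue 245 [249.3 268.9] z90: [ 462.3 -123.3]
top red 501 [353.9 239.6] z90: [ 522.5 -158. ]
top red 335 [341.5 265.1] z90: [ 476.6 -136.1]
top yellow 509 [390.1 246.1] z90: [ 512. -223.]
top yellow 311 [374.3 272.1] z90: [ 465.2 -194.8]
top green 396 [427.8 254.8] z90: [ 497.6 -290.5]
top green 201 [407.2 278.9] z90: [ 454.1 -253.6]
top blue 174 [209.9 223.6] z90: [546.8 101.5]
top blue 241 [308.9 258.3] z90: [487.7 -77.6]
pos [548.6 111.9 162.6] need dx,dy,dz cm [ 9.06  2.47 26.9 ]  F [-0.7  0.6 -0.6] grip 91.7 t 7.03 j [0.06 0.46 1.52 0.   1.16 0.25]
```

View pics/s5.png

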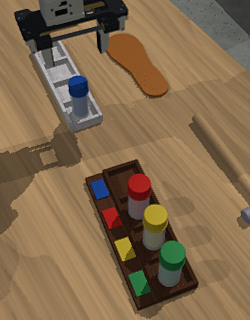

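Blue stands in its cell, cap at crop (78,86). Next is red, at (522.8, -157).

```bash
python3 -m crank '[{"dx":0,"dy":0.2,"dz":2,"spin":0},{"dx":0,"dy":0.5,"dz":5.5,"spin":0},{"dx":0,"dy":0.9,"dz":9.5,"spin":0},{"dx":0,"dy":1.3,"dz":13.5,"spin":0},{"dx":0,"dy":1.7,"dz":17.5,"spin":0},{"dx":0,"dy":2.1,"dz":21.5,"spin":0},{"dx":0,"dy":2.4,"dz":25,"spin":0},{"dx":0,"dy":2.45,"dz":26.7,"spin":0},{"dx":0,"dy":2.45,"dz":26.9,"spin":0},{"dx":0,"dy":2.45,"dz":26.9,"spin":0},{"dx":0,"dy":2.45,"dz":26.9,"spin":0},{"dx":2,"dy":2.45,"dz":26.9,"spin":0},{"dx":4.5,"dy":2.45,"dz":26.9,"spin":0},{"dx":7,"dy":2.45,"dz":26.9,"spin":0},{"dx":8.5,"dy":2.45,"dz":26.9,"spin":0},{"dx":9,"dy":2.45,"dz":26.9,"spin":0},{"dx":9,"dy":2.45,"dz":26.9,"spin":0},{"dx":9,"dy":2.45,"dz":26.9,"spin":0}]' && python3 -m crank '[{"dx":0,"dy":0,"dz":0,"spin":0},{"dx":0,"dy":0,"dz":0,"spin":0},{"dx":0,"dy":0,"dz":0,"spin":0},{"dx":0,"dy":0,"dz":0,"spin":0},{"dx":0,"dy":0,"dz":0,"spin":0},{"dx":0,"dy":0,"dz":0,"spin":0},{"dx":0,"dy":0,"dz":0,"spin":0},{"dx":0,"dy":0,"dz":0,"spin":0},{"dx":0,"dy":0,"dz":0,"spin":0},{"dx":0,"dy":0,"dz":0,"spin":0}]' 0
python3 - <<'E'
from h import *
c=capture("side"); cv2.imwrite("pics/s6.png",c["frame"][80:400,150:400])
rel([557.6,177.3,72])
E
```

```text
time: 8.53
tool_pos: [523.4, -156.1, 72.7]
tcp_rot: [1.728, 1.57, -0.028]
contact_force: [0.3, -0.7, 0.2]
grip_width: 92.0
time: 9.37
tool_pos: [522.9, -157.0, 72.2]
tcp_rot: [2.892, 1.571, 1.134]
contact_force: [-0.4, 0.1, 0.3]
grip_width: 39.6
pos [ 522.8 -157.    72.2] need dx,dy,dz cm [ 2.000e-02 -2.800e+00 -3.349e+01]  F [0.  0.4 0.9] grip 39.3 t 9.42 j [-0.43  0.55  1.66  0.    0.93 -0.25]
```

View pics/s6.png

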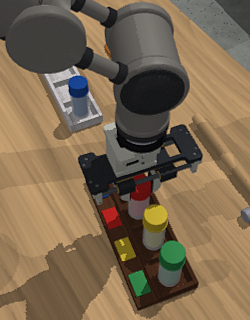

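Red is gripped at 39.3 mm, cap at crop (140,190), and blue still stands at (78,86). I'll lift high, carry, and lower to just above the floor.

```bash
python3 -m crank '[{"dx":-0.5,"dy":0,"dz":0,"spin":0},{"dx":-2,"dy":0,"dz":0,"spin":0},{"dx":-4.5,"dy":0,"dz":0,"spin":0},{"dx":-7.5,"dy":0,"dz":0,"spin":0},{"dx":-10.5,"dy":0,"dz":-0.5,"spin":0},{"dx":-12.5,"dy":-0.1,"dz":-2,"spin":0},{"dx":-13,"dy":-0.4,"dz":-5,"spin":0},{"dx":-13,"dy":-0.7,"dz":-8,"spin":0},{"dx":-13,"dy":-1,"dz":-11,"spin":0},{"dx":-13,"dy":-1.3,"dz":-14,"spin":0},{"dx":-13,"dy":-1.6,"dz":-17,"spin":0},{"dx":-13,"dy":-1.9,"dz":-20,"spin":0},{"dx":-13,"dy":-2.2,"dz":-23,"spin":0},{"dx":-13,"dy":-2.5,"dz":-26,"spin":0},{"dx":-13,"dy":-2.7,"dz":-29,"spin":0},{"dx":-13,"dy":-2.8,"dz":-31.5,"spin":0},{"dx":-13,"dy":-2.8,"dz":-33,"spin":0},{"dx":-13,"dy":-2.8,"dz":-33.5,"spin":0},{"dx":-13,"dy":-2.8,"dz":-33.5,"spin":0},{"dx":-13,"dy":-2.8,"dz":-33.5,"spin":0}]'
python3 - <<'E'
from h import *
c=capture("side"); cv2.imwrite("pics/s7.png",c["frame"][80:400,150:400])
rel([557.6,177.3,72.2])
E
```

```text
time: 11.08
tool_pos: [557.5, 176.4, 202.1]
tcp_rot: [-0.491, 1.57, -2.249]
contact_force: [0.1, -1.3, -1.0]
grip_width: 39.5
pos [557.6 176.  202.1] need dx,dy,dz cm [12.99 -0.02 -0.13]  F [ 0.4 -0.9 -0.6] grip 39.2 t 11.13 j [ 0.18  0.47  1.39 -0.    1.28  0.36]
```

View pics/s7.png

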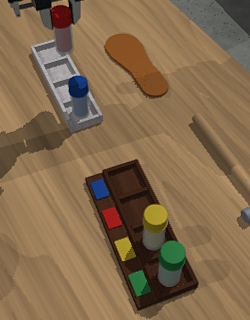

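Red hangs upright, cap at crop (62,17), blue is undisturbed. Lower and release, then look.

```bash
python3 -m crank '[{"dx":1,"dy":0,"dz":-0.05,"spin":0},{"dx":3.5,"dy":0,"dz":-0.05,"spin":0},{"dx":6.5,"dy":0,"dz":-0.05,"spin":0},{"dx":9.5,"dy":0,"dz":-0.05,"spin":0},{"dx":11.2,"dy":0,"dz":-0.05,"spin":0},{"dx":12.2,"dy":0,"dz":-0.05,"spin":0},{"dx":12.6,"dy":0,"dz":-0.05,"spin":0},{"dx":12.9,"dy":0,"dz":-0.05,"spin":0},{"dx":12.95,"dy":0,"dz":-0.05,"spin":0},{"dx":12.95,"dy":0,"dz":-0.05,"spin":0},{"dx":12.95,"dy":0,"dz":-0.05,"spin":0},{"dx":12.95,"dy":0,"dz":-0.05,"spin":0}]' && python3 -m crank '[{"dx":0,"dy":0,"dz":0,"spin":0},{"dx":0,"dy":0,"dz":0,"spin":0},{"dx":0,"dy":0,"dz":0,"spin":0},{"dx":0,"dy":0,"dz":0,"spin":0},{"dx":0,"dy":0,"dz":0,"spin":0},{"dx":0,"dy":0,"dz":0,"spin":0},{"dx":-1,"dy":0,"dz":0,"spin":0},{"dx":-3,"dy":0,"dz":0,"spin":0},{"dx":-6,"dy":0,"dz":0,"spin":0},{"dx":-9,"dy":0,"dz":0,"spin":0},{"dx":-9,"dy":0,"dz":0,"spin":0}]' 100
python3 - <<'E'
from h import *
c=capture("side"); cv2.imwrite("pics/s8.png",c["frame"][80:400,150:400])
for k,bs in blobs(c).items():
        for a,ce,s in bs:
            if a<900: print(k,a,ce,"z90:",ray(c,*ce,90.5).round(1)[:2])
rel([512,-222,72])
E
```

```text
time: 12.13
tool_pos: [558.3, 178.0, 73.7]
tcp_rot: [1.98, 1.569, 0.223]
contact_force: [-0.3, -0.1, -0.9]
grip_width: 39.2
time: 13.05
tool_pos: [560.9, 178.6, 169.7]
tcp_rot: [1.95, 1.559, 0.192]
contact_force: [0.7, 0.1, 0.2]
grip_width: 91.6
red 334 [216.3 145.1] z90: [558.3 179.4]
red 307 [261.5 297.5] z90: [ 451.4 -182.2]
yellow 583 [304.9 298. ] z90: [ 511.9 -221.2]
yellow 344 [274.6 328.8] z90: [ 440.  -241.2]
blue 346 [227.7 166.3] z90: [548.9 112.2]
blue 244 [249.3 268.9] z90: [ 462.3 -123.3]
pos [559.7 178.3 167. ] need dx,dy,dz cm [ 9.4   2.68 40.25]  F [-0.3  0.7 -0.5] grip 91.9 t 13.1 j [0.18 0.5  1.44 0.   1.19 0.36]
```

View pics/s8.png

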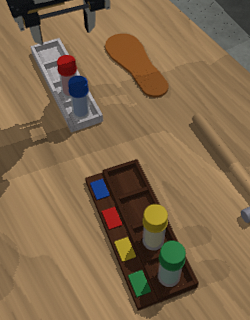

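Red and blue both stand in the white rack, caps at crop (66,65) and (78,86). I'll go and hover over yellow, then measure, as the pose reading had not settled.

```bash
python3 -m crank '[{"dx":0,"dy":0.1,"dz":1,"spin":0},{"dx":0,"dy":0.3,"dz":4,"spin":0},{"dx":0,"dy":0.6,"dz":8,"spin":0},{"dx":0,"dy":0.9,"dz":12,"spin":0},{"dx":0,"dy":1.2,"dz":16,"spin":0},{"dx":0,"dy":1.5,"dz":20,"spin":0},{"dx":0,"dy":1.8,"dz":24,"spin":0},{"dx":0,"dy":2.1,"dz":28,"spin":0},{"dx":0,"dy":2.4,"dz":32,"spin":0},{"dx":0,"dy":2.6,"dz":36,"spin":0},{"dx":0,"dy":2.75,"dz":39,"spin":0},{"dx":0,"dy":2.75,"dz":40,"spin":0},{"dx":0,"dy":2.75,"dz":40.1,"spin":0},{"dx":0,"dy":2.75,"dz":40.1,"spin":0},{"dx":0,"dy":2.75,"dz":40.1,"spin":0},{"dx":0,"dy":2.75,"dz":40.1,"spin":0}]'
python3 - <<'E'
from h import *
rel([512,-222,72],-.187)
E
```

```text
time: 14.43
tool_pos: [510.3, -219.5, 162.5]
tcp_rot: [-2.326, 1.57, 2.201]
contact_force: [-0.5, -0.0, -0.3]
grip_width: 92.0
pos [ 510.3 -219.5  162.5] need dx,dy,dz cm [9.05 0.22 0.22] spin 0.002 F [-0.5 -0.  -0.3] grip 92.0 t 14.43 j [-0.54  0.46  1.53  0.    1.15 -0.36]
```

```bash
python3 -m crank '[{"dx":1,"dy":0.2,"dz":0.2,"spin":0},{"dx":3.5,"dy":0.2,"dz":0.2,"spin":0},{"dx":6,"dy":0.2,"dz":0.2,"spin":0},{"dx":8,"dy":0.2,"dz":0.2,"spin":0},{"dx":9,"dy":0.2,"dz":0.2,"spin":0},{"dx":9,"dy":0.2,"dz":0.2,"spin":0},{"dx":9,"dy":0.2,"dz":0.2,"spin":0},{"dx":9,"dy":0.2,"dz":0.2,"spin":0}]' && python3 -m crank '[{"dx":0,"dy":0,"dz":0,"spin":0},{"dx":0,"dy":0,"dz":0,"spin":0},{"dx":0,"dy":0,"dz":0,"spin":0},{"dx":0,"dy":0,"dz":0,"spin":0},{"dx":0,"dy":0,"dz":0,"spin":0},{"dx":0,"dy":0,"dz":0,"spin":0},{"dx":0,"dy":0,"dz":0,"spin":0},{"dx":0,"dy":0,"dz":0,"spin":0},{"dx":0,"dy":0,"dz":0,"spin":0},{"dx":0,"dy":0,"dz":0,"spin":0}]' 0
python3 - <<'E'
from h import *
c=capture("side"); cv2.imwrite("pics/s9.png",c["frame"][80:400,150:400])
rel([566.4,242.7,72.2])
E
```

```text
time: 15.1
tool_pos: [512.6, -223.7, 73.7]
tcp_rot: [1.252, 1.569, -0.505]
contact_force: [-0.8, 0.2, -0.5]
grip_width: 91.9
time: 15.93
tool_pos: [511.8, -223.6, 72.7]
tcp_rot: [2.977, 1.571, 1.219]
contact_force: [0.2, 0.3, 0.4]
grip_width: 39.2
pos [ 511.8 -223.5   72.7] need dx,dy,dz cm [  0.05  -3.3  -46.83]  F [-0.5  0.   0.1] grip 39.2 t 15.98 j [-0.55  0.57  1.63  0.    0.95 -0.36]
```

View pics/s9.png

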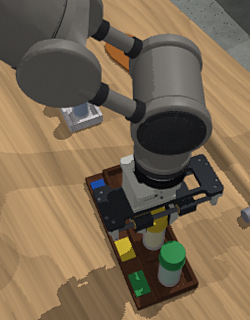

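Yellow is gripped at 39.2 mm, cap at crop (153,215), upright.

```bash
python3 -m crank '[{"dx":-0.5,"dy":0,"dz":0,"spin":0},{"dx":-2,"dy":0,"dz":0,"spin":0},{"dx":-4.5,"dy":0,"dz":0,"spin":0},{"dx":-7.5,"dy":0,"dz":0,"spin":0},{"dx":-10.5,"dy":0,"dz":0,"spin":0},{"dx":-12.5,"dy":0,"dz":-1,"spin":0},{"dx":-13,"dy":-0.2,"dz":-3,"spin":0},{"dx":-13,"dy":-0.5,"dz":-6,"spin":0},{"dx":-13,"dy":-0.7,"dz":-9.5,"spin":0},{"dx":-13,"dy":-1,"dz":-13,"spin":0},{"dx":-13,"dy":-1.2,"dz":-16.5,"spin":0},{"dx":-13,"dy":-1.4,"dz":-20,"spin":0},{"dx":-13,"dy":-1.7,"dz":-23.5,"spin":0},{"dx":-13,"dy":-2,"dz":-27,"spin":0},{"dx":-13,"dy":-2.2,"dz":-30.5,"spin":0},{"dx":-13,"dy":-2.4,"dz":-34,"spin":0},{"dx":-13,"dy":-2.7,"dz":-37.5,"spin":0},{"dx":-13,"dy":-3,"dz":-41,"spin":0},{"dx":-13,"dy":-3.2,"dz":-44,"spin":0},{"dx":-13,"dy":-3.3,"dz":-46,"spin":0}]' && python3 -m crank '[{"dx":0,"dy":0,"dz":-0.5,"spin":0},{"dx":0,"dy":0,"dz":-0.8,"spin":0},{"dx":0,"dy":0,"dz":-0.8,"spin":0},{"dx":0,"dy":0,"dz":-0.8,"spin":0}]'
python3 - <<'E'
from h import *
c=capture("side"); cv2.imwrite("pics/s10.png",c["frame"][60:380,150:400])
rel([566.4,242.7,72.2],-.187)
E
```

```text
time: 17.65
tool_pos: [564.4, 237.7, 202.9]
tcp_rot: [-2.805, 1.57, 1.723]
contact_force: [0.0, 0.0, -1.3]
grip_width: 39.2
time: 17.98
tool_pos: [566.3, 241.2, 202.8]
tcp_rot: [-0.395, 1.57, -2.154]
contact_force: [-0.0, -0.2, -0.4]
grip_width: 39.4
pos [566.4 241.1 202.8] need dx,dy,dz cm [13.06 -0.03 -0.16] spin -0.001 F [ 0.7  0.3 -0.9] grip 39.4 t 18.03 j [ 0.28  0.53  1.29 -0.    1.32  0.47]
```

View pics/s10.png

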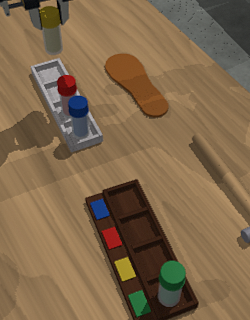

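Yellow hangs upright, cap at crop (50,15); red and blue are standing. Lower, release and rise.

```bash
python3 -m crank '[{"dx":1,"dy":0,"dz":-0.1,"spin":0},{"dx":3.5,"dy":0,"dz":-0.1,"spin":0},{"dx":6.5,"dy":0,"dz":-0.1,"spin":0},{"dx":9.5,"dy":0,"dz":-0.1,"spin":0},{"dx":11.2,"dy":0,"dz":-0.1,"spin":0},{"dx":12.2,"dy":0,"dz":-0.1,"spin":0},{"dx":12.6,"dy":0,"dz":-0.1,"spin":0},{"dx":12.9,"dy":0,"dz":-0.1,"spin":0},{"dx":12.95,"dy":0,"dz":-0.1,"spin":0},{"dx":12.95,"dy":0,"dz":-0.1,"spin":0},{"dx":12.95,"dy":0,"dz":-0.1,"spin":0},{"dx":12.95,"dy":0,"dz":-0.1,"spin":0}]' && python3 -m crank '[{"dx":0,"dy":0,"dz":0,"spin":0},{"dx":0,"dy":0,"dz":0,"spin":0},{"dx":0,"dy":0,"dz":0,"spin":0},{"dx":0,"dy":0,"dz":0,"spin":0},{"dx":0,"dy":0,"dz":0,"spin":0},{"dx":0,"dy":0,"dz":0,"spin":0},{"dx":-1,"dy":0,"dz":0,"spin":0},{"dx":-3,"dy":0,"dz":0,"spin":0},{"dx":-6,"dy":0,"dz":0,"spin":0},{"dx":-9,"dy":0,"dz":0,"spin":0},{"dx":-9,"dy":0,"dz":0,"spin":0},{"dx":-9,"dy":0,"dz":0,"spin":0},{"dx":-9,"dy":0,"dz":0,"spin":0}]' 100
python3 - <<'E'
from h import *
HUE["green"]=[(40,90)]
for n in("side","top"):
    c=capture(n); cv2.imwrite(f"pics/{n}11.png",c["frame"])
    for k,bs in blobs(c).items():
        for a,ce,s in bs:
            if a<900: print(n,k,a,ce,"z90:",ray(c,*ce,90.5).round(1)[:2])
rel([497.5,-290,72],-.187)
E
```

```text
time: 19.03
tool_pos: [567.1, 243.6, 74.3]
tcp_rot: [2.066, 1.569, 0.308]
contact_force: [-0.1, -0.5, -0.5]
grip_width: 39.4
time: 20.12
tool_pos: [566.2, 243.3, 163.2]
tcp_rot: [-1.337, 1.571, -3.094]
contact_force: [-0.2, 0.2, -1.1]
grip_width: 91.3
side red 336 [216.3 145.1] z90: [558.3 179.4]
side red 305 [261.5 297.5] z90: [ 451.4 -182.2]
side yellow 309 [205.7 125.5] z90: [567.6 246.4]
side yellow 343 [274.5 328.8] z90: [ 439.9 -241.1]
side blue 344 [227.7 166.2] z90: [549.  112.4]
side blue 244 [249.3 268.9] z90: [ 462.3 -123.3]
top red 390 [168.1 216.8] z90: [557.8 177.3]
top red 335 [341.6 265.1] z90: [ 476.6 -136.3]
top yellow 422 [131.3 211. ] z90: [567.1 244.1]
top yellow 310 [374.5 272.1] z90: [ 465.2 -195.2]
top green 401 [427.7 254.9] z90: [ 497.5 -290.3]
top green 202 [407.2 279. ] z90: [ 454.  -253.6]
top blue 364 [205.1 222.4] z90: [548.8 110.2]
top blue 242 [309.  258.4] z90: [487.5 -77.8]
pos [565.8 243.2 162. ] need dx,dy,dz cm [ 9.05  3.22 53.65] spin 0.0 F [-0.5 -0.1  0.3] grip 91.9 t 20.22 j [0.28 0.56 1.35 0.   1.23 0.47]
```

View pics/side11.png

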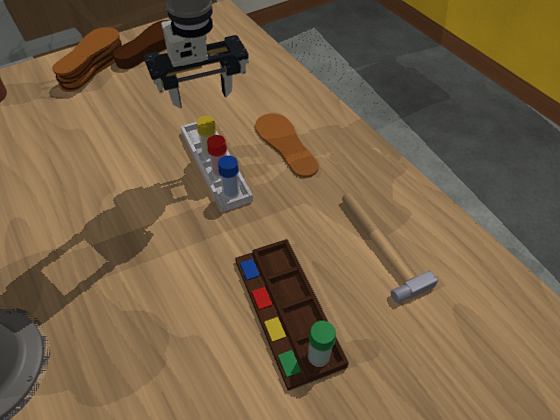

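Yellow (206,127), red (216,146) and blue (228,167) stand in the white rack, leaving the far-left cell for green, now at (322,335).

```bash
python3 -m crank '[{"dx":0,"dy":0.1,"dz":1,"spin":0},{"dx":0,"dy":0.3,"dz":4,"spin":0},{"dx":0,"dy":0.5,"dz":8,"spin":0},{"dx":0,"dy":0.8,"dz":12,"spin":0},{"dx":0,"dy":1,"dz":16,"spin":0},{"dx":0,"dy":1.2,"dz":20,"spin":0},{"dx":0,"dy":1.5,"dz":24,"spin":0},{"dx":0,"dy":1.7,"dz":28,"spin":0},{"dx":0,"dy":1.9,"dz":32,"spin":0},{"dx":0,"dy":2.2,"dz":36,"spin":0},{"dx":0,"dy":2.4,"dz":40,"spin":0},{"dx":0,"dy":2.7,"dz":44,"spin":0},{"dx":0,"dy":2.9,"dz":48,"spin":0},{"dx":0,"dy":3.1,"dz":51.5,"spin":0},{"dx":0,"dy":3.2,"dz":53.2,"spin":0},{"dx":0,"dy":3.2,"dz":53.6,"spin":0},{"dx":0,"dy":3.2,"dz":53.6,"spin":0},{"dx":0,"dy":3.2,"dz":53.6,"spin":0},{"dx":0,"dy":3.2,"dz":53.6,"spin":0}]'
python3 - <<'E'
from h import *
rel([497.5,-289.5,72],-.187)
E
```

```text
time: 21.8
tool_pos: [498.3, -287.8, 162.9]
tcp_rot: [-2.372, 1.57, 2.155]
contact_force: [0.1, -0.5, -0.2]
grip_width: 91.9
pos [ 498.3 -287.8  162.9] need dx,dy,dz cm [ 9.09 -0.04  0.19] spin 0.001 F [ 0.1 -0.5 -0.2] grip 91.9 t 21.8 j [-0.66  0.49  1.48  0.    1.18 -0.47]
```

```bash
python3 -m crank '[{"dx":1,"dy":0,"dz":0.1,"spin":0},{"dx":3.5,"dy":0,"dz":0.1,"spin":0},{"dx":6,"dy":0,"dz":0.1,"spin":0},{"dx":8,"dy":0,"dz":0.1,"spin":0},{"dx":9,"dy":0,"dz":0.1,"spin":0},{"dx":9,"dy":0,"dz":0.1,"spin":0},{"dx":9,"dy":0,"dz":0.1,"spin":0},{"dx":9,"dy":0,"dz":0.1,"spin":0}]' && python3 -m crank '[{"dx":0,"dy":0,"dz":0,"spin":0},{"dx":0,"dy":0,"dz":0,"spin":0},{"dx":0,"dy":0,"dz":0,"spin":0},{"dx":0,"dy":0,"dz":0,"spin":0},{"dx":0,"dy":0,"dz":0,"spin":0},{"dx":0,"dy":0,"dz":0,"spin":0},{"dx":0,"dy":0,"dz":0,"spin":0},{"dx":0,"dy":0,"dz":0,"spin":0},{"dx":0,"dy":0,"dz":0,"spin":0},{"dx":0,"dy":0,"dz":0,"spin":0}]' 0
python3 - <<'E'
from h import *
c=capture("side"); cv2.imwrite("pics/s12.png",c["frame"][80:400,150:400])
rel([575.2,308.1,72.2])
E
```

```text
time: 22.47
tool_pos: [499.0, -290.3, 74.4]
tcp_rot: [1.154, 1.569, -0.603]
contact_force: [0.3, -0.3, 0.4]
grip_width: 91.6
time: 23.3
tool_pos: [498.1, -290.2, 73.2]
tcp_rot: [-2.772, 1.571, 1.753]
contact_force: [-0.2, 0.4, -0.2]
grip_width: 39.3
pos [ 498.1 -290.2   73.1] need dx,dy,dz cm [  0.1   -3.55 -60.22]  F [-0.2 -0.   0.8] grip 38.9 t 23.35 j [-0.66  0.59  1.57  0.    0.98 -0.47]
```

View pics/s12.png

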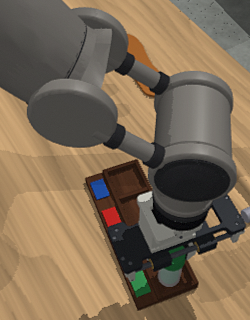

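Green is gripped at about 39 mm, cap at crop (178,260). Lift and carry in two calls.

```bash
python3 -m crank '[{"dx":-0.5,"dy":0,"dz":0,"spin":0},{"dx":-2,"dy":0,"dz":0,"spin":0},{"dx":-4.5,"dy":0,"dz":0,"spin":0},{"dx":-7.5,"dy":0,"dz":0,"spin":0},{"dx":-10.5,"dy":0,"dz":0,"spin":0},{"dx":-12.5,"dy":0,"dz":-1,"spin":0},{"dx":-13,"dy":-0.2,"dz":-3,"spin":0},{"dx":-13,"dy":-0.4,"dz":-6,"spin":0},{"dx":-13,"dy":-0.6,"dz":-9.5,"spin":0},{"dx":-13,"dy":-0.8,"dz":-13,"spin":0},{"dx":-13,"dy":-1,"dz":-16.5,"spin":0},{"dx":-13,"dy":-1.2,"dz":-20,"spin":0},{"dx":-13,"dy":-1.4,"dz":-23.5,"spin":0},{"dx":-13,"dy":-1.6,"dz":-27,"spin":0},{"dx":-13,"dy":-1.8,"dz":-30.5,"spin":0},{"dx":-13,"dy":-2,"dz":-34,"spin":0},{"dx":-13,"dy":-2.2,"dz":-37.5,"spin":0},{"dx":-13,"dy":-2.4,"dz":-41,"spin":0},{"dx":-13,"dy":-2.6,"dz":-44.5,"spin":0},{"dx":-13,"dy":-2.8,"dz":-48,"spin":0}]' && python3 -m crank '[{"dx":0,"dy":-0.2,"dz":-3.5,"spin":0},{"dx":0,"dy":-0.4,"dz":-7,"spin":0},{"dx":0,"dy":-0.6,"dz":-10,"spin":0},{"dx":0,"dy":-0.75,"dz":-11.8,"spin":0},{"dx":0,"dy":-0.75,"dz":-12.2,"spin":0},{"dx":0,"dy":-0.75,"dz":-12.2,"spin":0},{"dx":0,"dy":-0.75,"dz":-12.2,"spin":0},{"dx":0,"dy":-0.75,"dz":-12.2,"spin":0}]'
python3 - <<'E'
from h import *
c=capture("side"); cv2.imwrite("pics/s13.png",c["frame"][:320,100:400])
rel([575.2,308.1,73.1],-.187)
E
```

```text
time: 25.02
tool_pos: [559.6, 188.4, 203.5]
tcp_rot: [-1.703, 1.571, 2.823]
contact_force: [2.3, 0.4, -0.5]
grip_width: 39.6
time: 25.68
tool_pos: [575.2, 306.5, 203.4]
tcp_rot: [-0.288, 1.57, -2.047]
contact_force: [-0.0, -0.2, -1.4]
grip_width: 39.2
pos [575.3 306.5 203.5] need dx,dy,dz cm [13.04 -0.04 -0.16] spin -0.002 F [-0.6 -0.5 -1. ] grip 39.3 t 25.73 j [ 0.37  0.6   1.17 -0.    1.37  0.56]
```

View pics/s13.png

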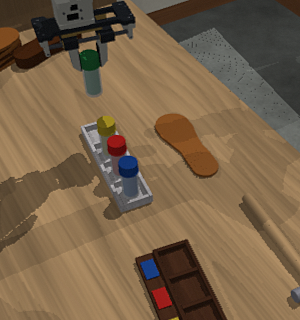

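Green hangs upright at crop (90,70), ready to lower; the other three stand.

```bash
python3 -m crank '[{"dx":1,"dy":0,"dz":-0.1,"spin":0},{"dx":3.5,"dy":0,"dz":-0.1,"spin":0},{"dx":6.5,"dy":0,"dz":-0.1,"spin":0},{"dx":9.5,"dy":0,"dz":-0.1,"spin":0},{"dx":11.2,"dy":0,"dz":-0.1,"spin":0},{"dx":12.2,"dy":0,"dz":-0.1,"spin":0},{"dx":12.6,"dy":0,"dz":-0.1,"spin":0},{"dx":12.9,"dy":0,"dz":-0.1,"spin":0},{"dx":12.95,"dy":0,"dz":-0.1,"spin":0},{"dx":12.95,"dy":0,"dz":-0.1,"spin":0},{"dx":12.95,"dy":0,"dz":-0.1,"spin":0},{"dx":12.95,"dy":0,"dz":-0.1,"spin":0}]' && python3 -m crank '[{"dx":0,"dy":0,"dz":0,"spin":0},{"dx":0,"dy":0,"dz":0,"spin":0},{"dx":0,"dy":0,"dz":0,"spin":0},{"dx":0,"dy":0,"dz":0,"spin":0},{"dx":0,"dy":0,"dz":0,"spin":0},{"dx":0,"dy":0,"dz":0,"spin":0},{"dx":-1,"dy":0,"dz":0,"spin":0},{"dx":-3,"dy":0,"dz":0,"spin":0},{"dx":-6,"dy":0,"dz":0,"spin":0},{"dx":-9,"dy":0,"dz":0,"spin":0},{"dx":-13,"dy":0,"dz":0,"spin":0},{"dx":-13,"dy":0,"dz":-4,"spin":0},{"dx":-13,"dy":0,"dz":-8,"spin":0},{"dx":-13,"dy":0,"dz":-8,"spin":0},{"dx":-13,"dy":0,"dz":-8,"spin":0},{"dx":-13,"dy":0,"dz":-8,"spin":0},{"dx":-13,"dy":0,"dz":-8,"spin":0}]' 100
python3 - <<'E'
from h import *
HUE["green"]=[(40,90)]
for n in("side","top"):
    c=capture(n); cv2.imwrite(f"pics/{n}14.png",c["frame"])
    for k,bs in blobs(c).items():
        for a,ce,s in bs:
            if a<900: print(n,k,a,ce,"z90:",ray(c,*ce,90.5).round(1)[:2])
rel([575.2,308.1,72.2])
E
```

```text
time: 26.73
tool_pos: [575.9, 309.1, 74.9]
tcp_rot: [2.171, 1.569, 0.413]
contact_force: [0.1, 0.0, -2.0]
grip_width: 39.2
time: 28.15
tool_pos: [590.2, 386.6, 204.1]
tcp_rot: [-0.081, 1.57, -1.84]
contact_force: [-1.0, 0.1, 0.8]
grip_width: 91.7
side red 337 [216.2 145. ] z90: [558.3 179.8]
side red 305 [261.5 297.5] z90: [ 451.4 -182.2]
side yellow 316 [205.7 125.5] z90: [567.6 246.4]
side yellow 342 [274.5 328.8] z90: [ 439.9 -241.1]
side green 136 [195.4 104.7] z90: [580.1 321.9]
side blue 341 [227.7 166.2] z90: [549.  112.4]
side blue 245 [249.3 268.9] z90: [ 462.3 -123.3]
top red 402 [167.9 216.7] z90: [557.9 177.6]
top red 337 [341.6 265. ] z90: [ 476.8 -136.3]
top yellow 439 [131. 211.] z90: [567.1 244.6]
top yellow 311 [374.4 272. ] z90: [ 465.4 -195. ]
top green 382 [ 96.6 206. ] z90: [575.1 307.2]
top green 211 [407.4 279.1] z90: [ 453.8 -253.9]
top blue 364 [205.1 222.4] z90: [548.8 110.2]
top blue 244 [308.9 258.4] z90: [487.5 -77.6]
pos [590.4 386.4 204.3] need dx,dy,dz cm [13.21 -0.03  7.98]  F [ 0.3 -0.1 -0. ] grip 91.8 t 28.25 j [ 0.47  0.71  0.97 -0.    1.47  0.66]
```

View pics/side14.png

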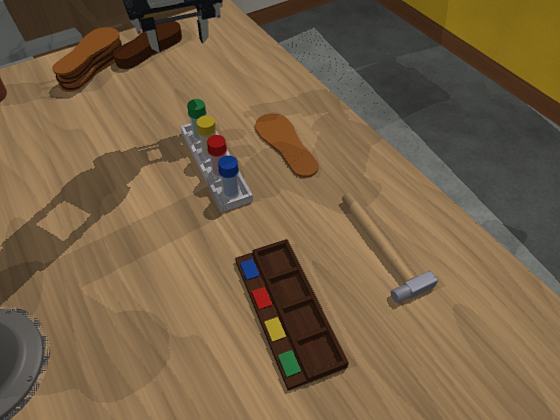

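View pics/top14.png

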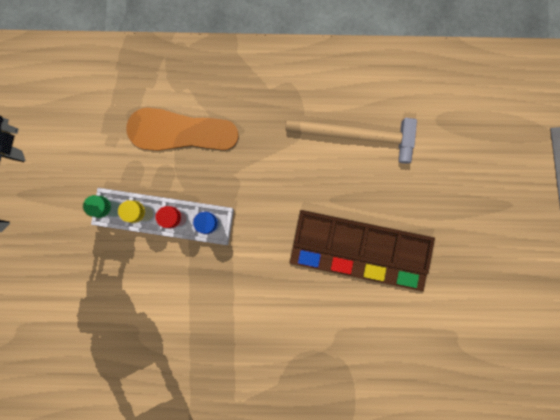

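Both views show green, yellow, red and blue standing left to right in the white rack. In the top view they are at (96,206), (130,211), (168,216) and (205,222). The dark rack is empty, the chips are in place, the sole and hammer have not moved, and the gripper is clear.

```bash
python3 -c "
from plant import bot
print(bot.close_job())"
```

```text
the job is handed in; nothing more can be done
None
```

I moved all four tubes to the white rack in reverse order. Seen from the robot, left to right, they now stand green, yellow, red, blue; in the dark rack they stood blue, red, yellow, green. I handed the job in at about 28 s of robot time.

**Final checks:**
- **Tubes:** Both cameras show every tube upright and released. The cap centres in the top view are within about 2 mm of the cell centres I had measured.
- **Surroundings:** The dark rack is empty with its chips in place, and the sole and hammer look unmoved. The gripper is open and clear of everything.
- **Forces:** Outside-force readings, taken at the end of each move, were about 2 N or less.

**Disagreements and slips:**
- The side view put the green cap about 14 mm further left than the top view. That mask caught only part of the cap (136 px), so I trusted the top view and the pictures.
- The side view's automatic fit of the white rack picked up the wrong object. I used the top-view fit, and the side view's hand-picked corners agreed with it to about 2 mm.
- One early move call was refused for missing keys, and nothing moved.
- My first move command also set a shell variable that nothing used.

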